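# Lock the specimen stage with its linch pin

### The arm

A 7-joint arm with a two-finger parallel gripper is mounted at the origin on the work surface. World frame = base frame: x ahead of the robot, y to its left, z up, the work surface at z = 0. Lengths are in m, angles in rad, forces in N, time in s.
With the tool pointing down it reaches from about 0.4 to 0.85 m from the base axis. Payload 4.5 kg.
Tool frame: the origin (TCP) lies at the very end of the fingers, on their centre line; the grasp point (between the pads) lies 19 mm behind it; z points along the fingers, y is the line along which they close (so a half turn about z gives the same grasp; the last joint's range is limited). The gripper opens to 88 mm and grips with 3 to 60 N. Pads are 18 mm wide; open, the fingers measure 123 mm over their backs; the gripper's body (75 mm by 187 mm) begins 45 mm behind the grasp point.
Start: joints at [1.283, 0.689, -0.195, 1.565, 0.157, 0.902, -0.215], TCP at [0.198, -0.593, 0.239] pointing down, gripper open.
Joint ranges: [-3.01, 3.01], [-0.46, 2.08], [-1.47, 1.51], [0.13, 2.56], [-1, 4.14], [0.04, 2.09], [-2.66, 2.66]. Speed limits (rad/s): [2.57, 2.57, 3.14, 3.14, 3.14, 3.14, 3.14].

### API

Orientations are given as a unit quaternion [x, y, z, w].
In Python, from plant import r gives the robot as it stands. The module is installed in compiled form; this text tells all that it offers.
- The arm moves only by the tool step_arm, never from a script. Its argument "increments" is a list of rows, each a list of 2 entries, a list of its own where there are three numbers: the shift along the world's x, y, z in cm, then the turn, a rotation vector about the world's x, y, z in degrees. A call has exactly 10 rows; each row shifts and turns the commanded pose from where the row before left it; what a row does not reach is not made up. A row lasts 1/10 s, in which the tool goes at most 50 mm and 8.59 degrees, less where a joint would pass 70% of its speed; a pose out of reach is approached as far as the arm can. A call is refused whole if a number of a shift passes 5 or a number of a turn 8.59, either way. A call with a gripper value outside its range is refused whole. "fingers" is the opening, from 0 (shut) to 1 (fully open), set as the call begins (left out, the last holds). The fingers move at their own pace and stop on an object; "grip_force" is the grip in N (left out, the last holds). Time passes only in rows, so rows that do not move let the fingers close, or fill a call up. It gives the time, the measured TCP pose, the force, the opening and the grip force at its end, in the units of the state.
- r.get_state(): the state, without advancing time (a new reading comes with each control period).
- r.snapshot(name): name is "scene" or "top" or "wrist"; returns (picture, depth): 400x640x3 uint8, red, green, blue; 400x640 float32, m along the optical axis (not along the pixel's ray), 0 where there is no reading.
- r.calibration(name): a dict with "fov_y" (degrees; the focal length in pixels is half the picture's height over the tangent of half this angle, whatever the lens; pixels are square), "cx", "cy" (the principal point, pixels), "R" (3x3) and "t" (3): a world point X has camera coordinates R X + t. Camera axes: x right, y down, z forward; pixel columns grow to the right and rows downward; lengths in m; the calibration is good to about 2 mm. The wrist camera is an equidistant fisheye: a pixel r from the principal point sees the ray r / f radians off the axis. A picture is of the moment at which its call begins: read the wrist's pose just before it. calibration takes no time and is no camera call; for the wrist camera it gives the pose at the moment of the call.
- r.finish_job(): hands the job in; it is judged then, once.
The state is a dict: "clock": time; "q": joint angles; "qd": joint speeds; "joint_torque": joint torques, N m; "tool_pos": TCP position; "eef_rot": TCP orientation; "contact_force": force on the tool from outside, world axes, zero at the start; "moment": the same for the moment, N m; "opening": opening from 0.0 (shut) to 1.0 (fully open); "finger_force": force on a finger pad.
Only numpy, scipy, OpenCV 4.12 (cv2) and the standard library are available. Lean on these libraries where they do the work, as an engineer would, in place of code of your own. Each camera call takes 0.05 s, during which the arm holds its last target. There are 200 camera calls.

### The job

Lock the tilted specimen stage of the vacuum chamber: take the pin with the hinged wire ring out of the pin stand and push it fully home through the hole in the sloping lug on the chamber base, with the ring on the side of the lug's free upper end. Then flip the ring over that end of the lug until it snaps past the pin's sprung nose and stays shut. Leave the plain pin in its hole and do not shift the other things.

Things in the scene. Friction and masses are not known exactly. Their poses are not given: they have to be found in the camera images.
- pin: Steel linch pin, 0.24 kg, starting upright in the stand. Origin: middle of the flange's underside (seat); +z up to the head, shank along -z, ring opens to +x. Flange 30 x 30 x 6 mm. Head to grip: 24 mm square bar, z 6 to 58 mm. Shank 14 mm square to z = -70, tapering to 10 mm at -79, then a round brass sprung nose to -86.5 that gives way 6 mm. Ring hinge along y at z = +10 mm.
- ring (a joint): Hinge angle of the ring on the pin, rad. 0 = shut (stop): cross bar past the nose, 11 mm to the -x side of the pin axis. Grows to 2.1 as it opens to the pin's +x side; 1.68 = square to the pin. Starts at 1.6 to 1.95. Friction (0.055 N m) keeps it where it is left. From 0.18 to 0.11 the bar must be pressed over the sprung nose (about 3 N at the bar); then it snaps to below 0.07.
- ring_bar (a point): Middle of the ring's cross bar, 98 mm from the hinge. The ring is a U of round steel wire: two 6 mm legs at y = -28 and +28 mm in the pin's frame, and a 7 mm cross bar along the pin's y, 99 mm long: its ends stand out 18 mm beyond the legs as thumb tabs to press on. Only the position matters.
- lug: Fixed aluminium bar, 30 mm wide (y), 48 mm thick (z 0 to -48), x -85 to +16 mm. Origin: centre of the hole's mouth in its upper face, 155 mm above the table. +z: hole axis out of the mouth, 40 degrees from vertical, leaning to the robot at yaw 0; +x: up the slope to the free end. Through hole 16.5 mm square. Pin home: its frame = this frame; the ring's legs pass either side of the lug.
- chamber: Fixed round chamber base, radius 105 mm (foot 112 mm), 50 mm high, origin at the centre of its underside. It carries the lug, whose hole's mouth lies 10 mm to its -x side, 155 mm up. A 30 mm wide post stands under the lug's lower end.
- stand: Fixed white plastic pin stand, 80 (x) x 150 (y) x 94 mm high, origin at the centre of its underside. Two through holes, 16.5 mm square, at y = -40 and +40 mm.
- plain_pin: The other pin in the stand: same shank and flange, round head of 26 mm, 35 mm high, and no ring. Origin in the middle of the flange's underside. It is to stay in its hole.
- spanner: Loose steel spanner, 170 mm, lying flat; a bystander.
- driver: Loose screwdriver, 190 mm, lying flat; a bystander.
- gasket_ring: Loose black rubber gasket ring, 90 mm across, 10 mm high; a bystander.
- solvent: Loose amber bottle, 60 mm across, 130 mm high; a bystander.
- dish: Loose glass dish, 100 mm across, 25 mm high; a bystander.
- jar: Loose white jar, 60 mm across, 70 mm high; a bystander.
- flange: Loose steel pipe flange, 80 mm across, 50 mm high; a bystander.
Things that resemble listed ones, but are neither listed nor needed, are in the scene too. Leave any brown, green or red look-alike of the pin alone.

How it is judged:
By the outcome, as a careful person would: the job done as asked, in the order asked, and still so for the second after the job is handed in, with the robot touching nothing.
It also fails if it takes over 62 s, if anything falls off the work surface, if the arm or the gripper's body presses on something with over 40 N, if the wrist force passes 120 N, or if a joint passes its speed limit or range.

## Working session

There is one attempt and no reset: what is moved stays moved. The work goes in short steps, Python scripts to look and compute and a tool call to move; the robot and the scene stay as the last step left them, time stands still between calls to the robot, and variables do not carry over. Pictures are saved under pics/ and viewed, at most 10 in all, crops included, and the job is handed in when it is done.

Besides the shell and the picture viewer there is one more tool, called after "Request:" as name(argument=value, ...), one argument or row to a line, values as JSON. step_arm: Moves the arm, as the interface text tells. Its arguments: {"type":"object","properties":{"increments":{"type":"array","items":{"type":"array"}},"fingers":{"type":"number"},"grip_force":{"type":"number"}},"required":["increments"]}

```bash
mkdir -p pics
cat > h.py <<'E'
import numpy as np, cv2
from plant import r
from scipy.spatial.transform import Rotation as Ro
np.set_printoptions(precision=4,suppress=True)
def snap(n,f):
    c=r.calibration(n); p,d=r.snapshot(n)
    np.savez(f'pics/{f}.npz',p=p,d=d,R=c['R'],t=c['t'],k=[200/np.tan(np.radians(c['fov_y']/2)),c['cx'],c['cy']])
    cv2.imwrite(f'pics/{f}.png',p[:,:,::-1]); return p,d
def cloud(f):
    z=np.load(f'pics/{f}.npz'); k,cx,cy=z['k']; d=z['d']
    v,u=np.mgrid[:400,:640]
    C=np.stack([(u-cx)/k*d,(v-cy)/k*d,d],-1)
    W=(C-z['t'])@z['R']; W[d==0]=np.nan
    return W,z['p']
def px(f,X):
    z=np.load(f'pics/{f}.npz'); k,cx,cy=z['k']
    C=np.atleast_2d(X)@z['R'].T+z['t']; return C[:,:2]/C[:,2:]*k+[cx,cy]
E
python3 - <<'E'
from h import *
s,_=snap('scene','s0'); t,_=snap('top','t0')
print({k:v for k,v in r.calibration('top').items()},r.calibration('scene'))
print(r.get_state())
E
```

```text
{'fov_y': 57.68827791866741, 'cx': 324.0648573610576, 'cy': 196.65682449031218, 'R': array([[-0.0114, -0.9999, -0.0019],
       [-0.9942,  0.0116, -0.1066],
       [ 0.1066,  0.0007, -0.9943]]), 't': array([0.1011, 0.5573, 1.0782])} {'fov_y': 55.25214649962172, 'cx': 320.3419522718429, 'cy': 199.93246751512368, 'R': array([[ 0.4423,  0.8968, -0.013 ],
       [ 0.6645, -0.3374, -0.6668],
       [-0.6024,  0.2863, -0.7451]]), 't': array([-0.3286, -0.2298,  1.4488])}
{'clock': 0.1, 'q': array([ 1.2828,  0.6899, -0.1945,  1.5662,  0.1573,  0.9025, -0.2151]), 'qd': array([-0.0005, -0.0014, -0.0004, -0.0026, -0.0013,  0.    , -0.0004]), 'joint_torque': array([ -0.0018, -52.8497,  -1.2709, -15.3836,  -0.0525,   0.002 ,
         0.0001]), 'tool_pos': array([ 0.1975, -0.5924,  0.238 ]), 'eef_rot': array([ 0.9871,  0.1602, -0.0002, -0.0008]), 'contact_force': array([-0.1448,  0.4098, -0.6115]), 'moment': array([ 0.0202,  0.0342, -0.0199]), 'finger_force': 0.0, 'opening': 1.0000705527029696}
```

View pics/s0.png

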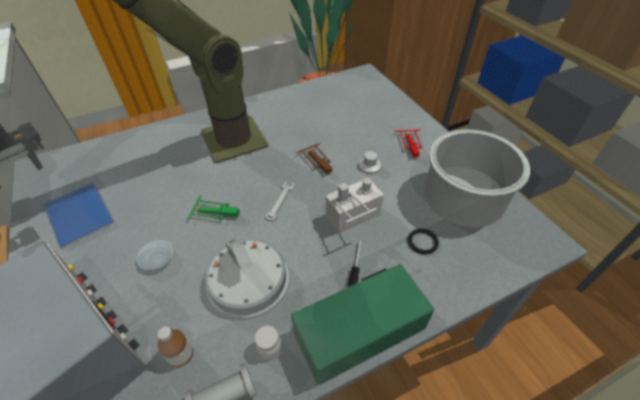

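View pics/t0.png

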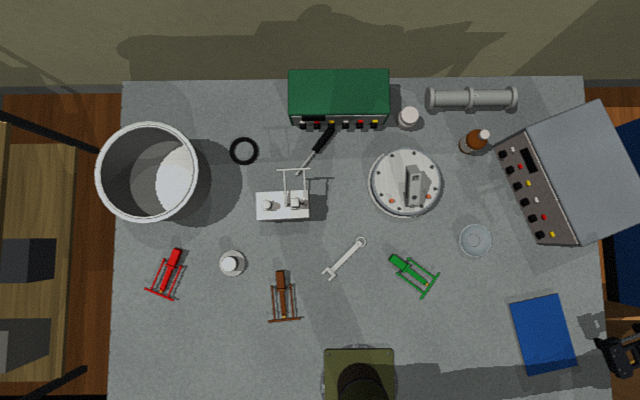

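The top picture shows the stand at about (283,205), with the ringed pin at (295,203) and its ring opening up-image (+x) to (292,170). The plain pin is at (267,205), and the chamber is at (405,182) with its lug near (413,185).

Run:
```python
from h import *
W,p=cloud('t0')
def sel(u0,u1,v0,v1,z0,z1):
    q=W[v0:v1,u0:u1].reshape(-1,3); return q[(q[:,2]>z0)&(q[:,2]<z1)]
def rect(q):
    c,s,a=cv2.minAreaRect((q[:,:2]*1000).astype(np.float32)); return np.array(c)/1000,s,a,len(q),np.median(q[:,2])
print('stand',rect(sel(245,320,182,228,.088,.098)))
q=sel(245,320,160,228,.103,.3)
for z0,z1 in((.097,.104),(.115,.14),(.14,.2)):
    q=sel(245,320,160,228,z0,z1)
    print(z0,len(q)); 
    if len(q)>5: print(rect(q))
print('base',rect(sel(360,450,140,225,.046,.056)), cv2.minEnclosingCircle((sel(360,450,140,225,.046,.053)[:,:2]).astype(np.float32)))
q=sel(360,450,140,225,.07,.3); print('lug',rect(q),q.min(0),q.max(0))
I=[]
for n,(a,b,c,d) in (('t0',(235,455,140,230)),):
    im=cv2.resize(p[c:d,a:b,::-1],None,fx=3.6,fy=3.6,interpolation=cv2.INTER_CUBIC); I.append(im)
W2,p2=cloud('s0')
for (a,b,c,d) in ((190,300,225,320),(305,400,170,255)):
    I.append(cv2.resize(p2[c:d,a:b,::-1],(396,270),interpolation=cv2.INTER_CUBIC))
cv2.imwrite('pics/c1.png',np.vstack([I[0],np.hstack(I[1:])]))
```

```text
stand (array([0.531 , 0.2147]), (80.41758728027344, 150.22705078125), 2.363238573074341, 1141, np.float64(0.09353939672525614))
0.097 79
(array([0.5302, 0.22  ]), (74.43464660644531, 131.05776977539062), 5.637615203857422, 79, np.float64(0.09906477751543628))
0.115 251
(array([0.5756, 0.1951]), (98.72003173828125, 153.221923828125), 68.69408416748047, 251, np.float64(0.12694448963571212))
0.14 78
(array([0.5318, 0.1737]), (21.771129608154297, 22.068193435668945), 89.81288146972656, 78, np.float64(0.15070828691238075))
base (array([ 0.6035, -0.1528]), (205.89634704589844, 204.30442810058594), 89.53299713134766, 2981, np.float64(0.05082962769016132)) ((0.6025971174240112, -0.15299217402935028), 0.10460678488016129)
lug (array([ 0.5808, -0.1551]), (111.29589080810547, 31.851102828979492), 6.2567338943481445, 593, np.float64(0.13172436682136457)) [ 0.5248 -0.1758  0.07  ] [ 0.6372 -0.1352  0.1678]
```

View pics/c1.png

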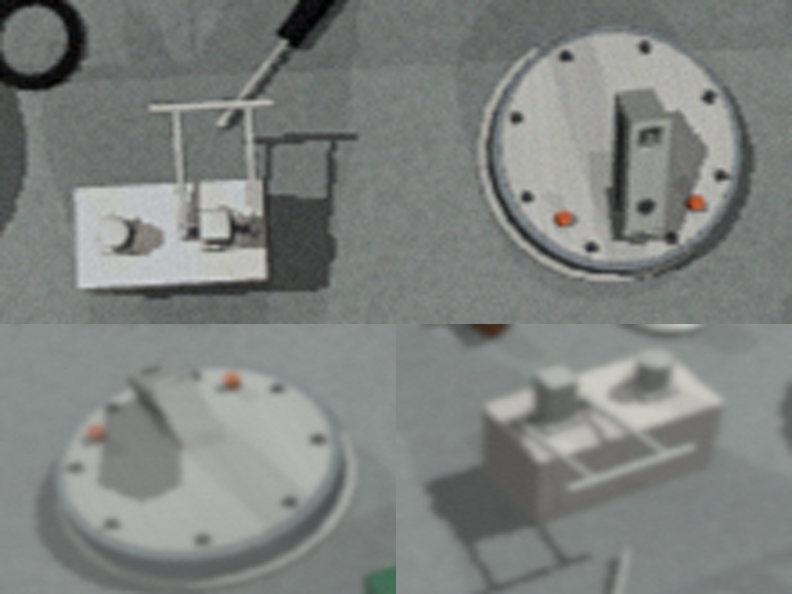

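The crop confirms the layout: the lug's hole is at crop (651,133) with its free upper end toward +x, and the ringed pin's square head is at crop (216,226) with the ring toward +x. Next I fit the lug and the ring more closely.

Run:
```python
from h import *
W,p=cloud('t0')
q=W[140:225,360:450].reshape(-1,3); q=q[(q[:,2]>.075)&(q[:,2]<.25)]
# upper face plane: RANSAC
rng=np.random.default_rng(0);b=None
for _ in range(500):
    a=q[rng.choice(len(q),3,False)]; n=np.cross(a[1]-a[0],a[2]-a[0]); L=np.linalg.norm(n)
    if L<1e-6: continue
    n/=L; n*=np.sign(n[2]); 
    if abs(n[2]-.766)>.05: continue
    m=abs((q-a[0])@n)<.003
    if b is None or m.sum()>b.sum(): b=m
f=q[b]; c=f.mean(0); n=np.linalg.svd(f-c)[2][2]; n*=np.sign(n[2])
print(len(f),'n',n,'tilt',np.degrees(np.arccos(n[2])),'yaw',np.degrees(np.arctan2(-n[1],-n[0])))
print(rect:=cv2.minAreaRect((f[:,:2]*1000).astype(np.float32)), f.min(0),f.max(0))
yaw=np.radians(rect[2]) ; 
for yd in (4,5,6,7,8):
    y=np.radians(yd); ex=np.array([np.cos(y),np.sin(y)]); ey=np.array([-ex[1],ex[0]])
    s=f[:,:2]@ex; t=f[:,:2]@ey; print(yd,np.percentile(t,[1,99]),np.ptp(np.percentile(t,[1,99])),np.percentile(s,[.3,99.7]))
# hole centre by pixel -> ray with plane of top face
z=np.load('pics/t0.npz');k,cx,cy=z['k']
u,v=235+651/3.6,140+133/3.6
d=z['R'].T@np.array([(u-cx)/k,(v-cy)/k,1]); o=-z['R'].T@z['t']
print('hole',o+d*((.155-o[2])/d[2]))
# ring
g=W[160:200,270:318].reshape(-1,3); g=g[(g[:,2]>.1)&(g[:,0]>.56)&(g[:,0]<.66)]
y=np.radians(2.36);ex=np.array([np.cos(y),np.sin(y)])
s=(g[:,:2]-[.5322,.1742])@ex; 
A=np.polyfit(s,g[:,2],1);print('ring',len(g),A,s.max(),g[s>s.max()-.008].mean(0))
```

```text
306 n [-0.6369 -0.0748  0.7673] tilt 39.88932143305824 yaw 6.700411766676823
((566.879638671875, -157.0764617919922), (82.61262512207031, 30.992727279663086), 6.121570587158203) [ 0.5271 -0.1758  0.0952] [ 0.6081 -0.1374  0.1678]
4 [-0.2115 -0.1806] 0.030839542605993336 [0.514  0.5957]
5 [-0.221  -0.1907] 0.03022756138171767 [0.5103 0.5921]
6 [-0.2305 -0.2006] 0.029943887102096584 [0.5064 0.5884]
7 [-0.2404 -0.2098] 0.030526572991199014 [0.5024 0.5845]
8 [-0.2503 -0.2189] 0.0313190884328369 [0.4982 0.5804]
hole [ 0.596  -0.1556  0.155 ]
ring 188 [0.2282 0.1056] 0.09957106122173828 [0.6277 0.1769 0.1274]
```

Request:
step_arm(
  increments=[
    [[3,3,3],[0,0,0]],
    [[4,2,3],[0,0,8]],
    [[4,2,3],[0,0,8]],
    [[4,3,1],[0,0,8]],
    [[3,4,0],[0,0,8]],
    [[2,4.5,0],[0,0,8]],
    [[1,4.5,0],[0,0,8]],
    [[0,4.5,0],[0,0,8]],
    [[0,4.5,0],[0,0,8]],
    [[0,4.5,0],[0,0,8]],
  ],
  fingers=0.8,
)

```text
clock: 1.1
tool_pos: [0.3996, -0.2306, 0.3329]
eef_rot: [0.702, 0.712, -0.0, -0.0]
contact_force: [1.6, -0.7, 0.3]
opening: 0.8
finger_force: 0.0
```

Request:
step_arm(
  increments=[
    [[0.5,4.5,0],[0,0,1.6]],
    [[1,4.5,0],[0,0,0]],
    [[1.5,4.5,-0.5],[0,0,0]],
    [[1.5,4.5,-1],[0,0,0]],
    [[1.5,4.5,-1.5],[0,0,0]],
    [[1.5,4.5,-2],[0,0,0]],
    [[1.5,4.5,-2],[0,0,0]],
    [[1.5,4.5,-2],[0,0,0]],
    [[1.5,3.5,-2],[0,0,0]],
    [[0.7,0.9,-1],[0,0,0]],
  ],
)

```text
clock: 2.1
tool_pos: [0.5254, 0.1729, 0.2132]
eef_rot: [0.692, 0.722, 0.001, -0.002]
contact_force: [-0.0, 0.6, 0.4]
opening: 0.802
finger_force: 0.0
```

Request:
step_arm(
  increments=[
    [[0,0,0],[0,0,0]],
    [[0,0,0],[0,0,0]],
    [[0,0,0],[0,0,0]],
    [[0,0,0],[0,0,0]],
    [[0,0,0],[0,0,0]],
    [[0,0,0],[0,0,0]],
    [[0,0,0],[0,0,0]],
    [[0,0,0],[0,0,0]],
    [[0,0,0],[0,0,0]],
    [[0,0,0],[0,0,0]],
  ],
)

```text
clock: 3.1
tool_pos: [0.5258, 0.1677, 0.2148]
eef_rot: [0.694, 0.72, 0.0, 0.0]
contact_force: [-0.1, 0.7, 0.2]
opening: 0.8
finger_force: 0.0
```

Run:
```python
from h import *
s=r.get_state(); print(s['q'],s['tool_pos'],Ro.from_quat(s['eef_rot']).as_matrix())
c=r.calibration('wrist'); print(c); snap('wrist','w1')
```

```text
[-0.0777  0.6637 -0.5269  1.8045  0.4489  0.7948 -0.7971] [0.5258 0.1677 0.2148] [[-0.0357  0.9994  0.    ]
 [ 0.9994  0.0357  0.    ]
 [ 0.      0.     -1.    ]]
{'fov_y': 65.70646984690485, 'cx': 325.3606952583981, 'cy': 200.22778354086293, 'R': array([[ 0.9994,  0.0357,  0.0002],
       [ 0.0341, -0.9546,  0.296 ],
       [ 0.0107, -0.2958, -0.9552]]), 't': array([-0.5305,  0.1093,  0.4127])}
```

View pics/w1.png

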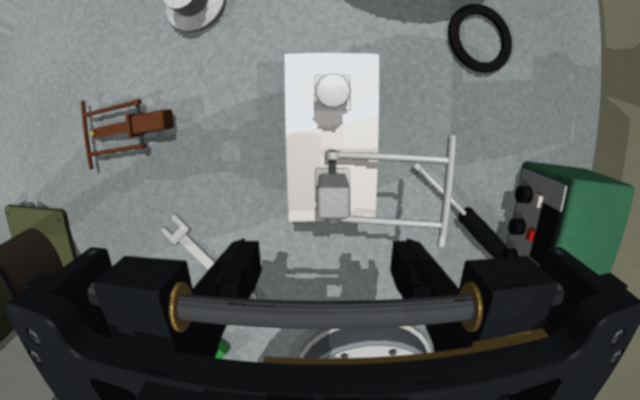

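The wrist view shows the pin head's top face centred near (334,203), squarely between the fingers, with the ring to the right and its bar at (447,190).

```bash
cat >> h.py <<'E'
def wpt(f,u,v,zw):
    z=np.load(f'pics/{f}.npz');k,cx,cy=z['k']
    a,b=u-cx,v-cy; R_=np.hypot(a,b); th=R_/FW
    d=np.array([np.sin(th)*a/R_,np.sin(th)*b/R_,np.cos(th)]); d=z['R'].T@d; o=-z['R'].T@z['t']
    return o+d*(zw-o[2])/d[2]
FW=200/np.tan(np.radians(65.70646984690485/2))
E
python3 - <<'E'
from h import *
z=np.load('pics/w1.npz'); p=z['p']
for uv in((334,203),(320,188),(350,188),(350,218),(320,218)): print(wpt('w1',*uv,.152))
print('bar',wpt('w1',453,137,.1274),wpt('w1',442,245,.1274))
print('stand corners',[wpt('w1',*c,.094)for c in((285,54),(379,54),(289,220))])
d=z['d']; print(d[195:210,330:338].mean())
E
```

```text
[0.5305 0.1785 0.152 ]
[0.5202 0.1892 0.152 ]
[0.5413 0.19   0.152 ]
[0.5426 0.1675 0.152 ]
[0.5209 0.1668 0.152 ]
bar [0.6247 0.2293 0.1274] [0.6287 0.1351 0.1274]
stand corners [array([0.486 , 0.2913, 0.094 ]), array([0.5661, 0.2947, 0.094 ]), array([0.4919, 0.142 , 0.094 ])]
0.21895689
```

Request:
step_arm(
  increments=[
    [[0.55,0.8,0],[0,0,0.3]],
    [[0,0,-1],[0,0,0]],
    [[0,0,-1.5],[0,0,0]],
    [[0,0,-1.5],[0,0,0]],
    [[0,0,-1.5],[0,0,0]],
    [[0,0,-1.5],[0,0,0]],
    [[0,0,-1.5],[0,0,0]],
    [[0,0,-1.3],[0,0,0]],
    [[0,0,-0.5],[0,0,0]],
    [[0,0,0],[0,0,0]],
  ],
)

```text
clock: 4.15
tool_pos: [0.5308, 0.1756, 0.111]
eef_rot: [0.692, 0.722, -0.001, -0.0]
contact_force: [-0.2, 0.1, 0.1]
opening: 0.797
finger_force: 0.0
```

Request:
step_arm(
  increments=[
    [[0,0,0],[0,0,0]],
    [[0,0,0],[0,0,0]],
    [[0,0,0],[0,0,0]],
    [[0,0,0],[0,0,0]],
    [[0,0,0],[0,0,0]],
    [[0,0,0],[0,0,0]],
    [[0,0,0],[0,0,0]],
    [[0,0,0],[0,0,0]],
    [[0,0,0],[0,0,0]],
    [[0,0,0],[0,0,0]],
  ],
  fingers=0,
  grip_force=40,
)

```text
clock: 5.15
tool_pos: [0.5313, 0.1756, 0.112]
eef_rot: [0.693, 0.721, 0.0, 0.0]
contact_force: [0.0, 0.3, 2.3]
opening: 0.267
finger_force: 40.0
```

Request:
step_arm(
  increments=[
    [[0,0,1],[0,0,0]],
    [[0,0,3],[0,0,0]],
    [[0,0,3.5],[0,0,0]],
    [[0,0,3.5],[0,0,0]],
    [[0,0,3.25],[0,0,0]],
    [[0,-1,1],[0,0,3.9]],
    [[0,-3,0],[0,0,0]],
    [[0,-4,0],[0,0,0]],
    [[0,-4,0],[0,0,0]],
    [[0,-4,0],[0,0,0]],
  ],
)

```text
clock: 6.15
tool_pos: [0.5304, 0.014, 0.2644]
eef_rot: [0.667, 0.745, -0.0, -0.0]
contact_force: [0.3, -0.2, -3.4]
opening: 0.274
finger_force: 40.0
```

Request:
step_arm(
  increments=[
    [[0,-3,0],[0.43,-4,0]],
    [[-0.4,-3,0],[0.43,-4,0]],
    [[-0.4,-3,0],[0.43,-4,0]],
    [[-0.4,-3,0],[0.43,-4,0]],
    [[-0.4,-2.5,0],[0.43,-4,0]],
    [[-0.4,-1.8,0],[0.43,-4,0]],
    [[-0.4,-1.0,0],[0.43,-4,0]],
    [[-0.4,-0.56,0],[0.43,-4,0]],
    [[-0.04,0,0],[0.43,-4,0]],
    [[0,0,0],[0.43,-3.8,0]],
  ],
)

```text
clock: 7.15
tool_pos: [0.4849, -0.1537, 0.2476]
eef_rot: [0.645, 0.728, 0.177, 0.147]
contact_force: [-0.4, -0.3, -3.5]
opening: 0.265
finger_force: 40.0
```

Request:
step_arm(
  increments=[
    [[0,0,0],[0,0,0]],
    [[0,0,0],[0,0,0]],
    [[0,0,0],[0,0,0]],
    [[0,0,0],[0,0,0]],
    [[0,0,0],[0,0,0]],
    [[0,0,0],[0,0,0]],
    [[0,0,0],[0,0,0]],
    [[0,0,0],[0,0,0]],
    [[0,0,0],[0,0,0]],
    [[0,0,0],[0,0,0]],
  ],
)

```text
clock: 8.15
tool_pos: [0.4859, -0.1531, 0.2478]
eef_rot: [0.645, 0.729, 0.178, 0.146]
contact_force: [0.2, -0.7, -3.3]
opening: 0.27
finger_force: 40.0
```

Run:
```python
from h import *
s=r.get_state(); print(s['q'],s['tool_pos'],s['opening']);M=Ro.from_quat(s['eef_rot']).as_matrix();print(M)
snap('wrist','w2'); snap('top','t2'); snap('scene','s2')
a=cv2.imread('pics/w2.png'); b=cv2.imread('pics/t2.png')[140:240,340:470]
cv2.imwrite('pics/c2.png',np.vstack([cv2.resize(a,(560,350)),np.hstack([cv2.resize(b,(290,240),interpolation=2),cv2.resize(cv2.imread('pics/s2.png')[190:310,190:325],(270,240),interpolation=2)])]))
```

```text
[ 0.8394  0.515  -0.7208  2.2607  1.3218  0.153  -0.9044] [ 0.4859 -0.1531  0.2478] 0.26958539187477754
[[-0.1247  0.8879  0.4428]
 [ 0.9921  0.1044  0.0701]
 [ 0.0161  0.448  -0.8939]]
```

View pics/c2.png

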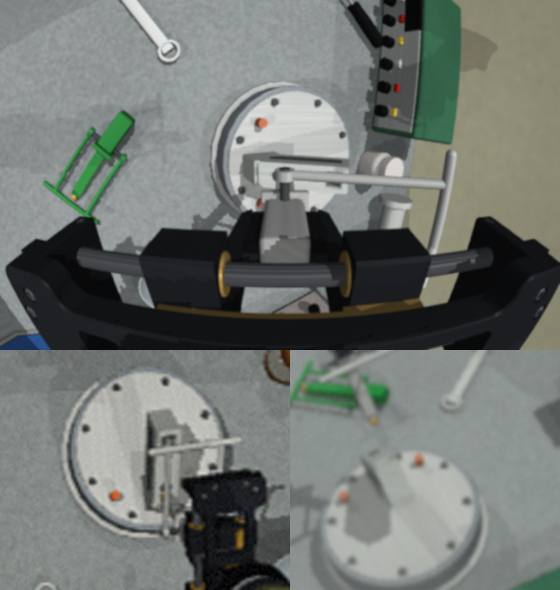

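The picture shows the pin gripped with its ring toward the free end, the nose near the lug at (285,175), but the tilt is short. Joint 6 is near its lower limit while joint 5 swings round, so I work out the remainder.

```bash
cat >> h.py <<'E'
PSI=np.radians(6.2); L0=np.array([.595,-.1545,.155]); B=np.array([-.0007,.0014,0])
c4,s4=np.cos(np.radians(40)),np.sin(np.radians(40))
XL=np.array([c4*np.cos(PSI),c4*np.sin(PSI),s4]); ZL=np.array([-s4*np.cos(PSI),-s4*np.sin(PSI),c4]); YL=np.cross(ZL,XL)
MT=np.stack([np.cross(XL,-ZL),XL,-ZL],1)
def todo(off):
    s=r.get_state(); M=Ro.from_quat(s['eef_rot']).as_matrix()
    print('q',s['q'],'F',s['contact_force'])
    print('cm',(L0+B+off*ZL-s['tool_pos'])*100,'deg',np.degrees(Ro.from_matrix(MT@M.T).as_rotvec()))
    d=s['tool_pos']-L0-B; print('lugframe TCP mm',1000*np.array([d@XL,d@YL,d@ZL]))
E
python3 -c "
from h import *
todo(.148)"
```

```text
q [ 0.8394  0.5149 -0.7208  2.2607  1.3218  0.1529 -0.9044] F [ 0.1411 -0.5422 -3.0264]
cm [ 1.384  -1.029   2.0571] deg [  0.6474 -13.3891  -1.0717]
lugframe TCP mm [-22.9115  11.7249 140.3717]
```

Request:
step_arm(
  increments=[
    [[0.2,-0.1,0.3],[0,-0.6,0]],
    [[0.2,-0.1,0.3],[0,-1,0]],
    [[0.2,-0.1,0.3],[0,-1,0]],
    [[0.2,-0.1,0.3],[0,-1,0]],
    [[0.2,-0.1,0.3],[0,-1,0]],
    [[0.1,-0.1,0.2],[0,-1,0]],
    [[0.1,-0.1,0.1],[0,-1,0]],
    [[0.1,-0.1,0.1],[0,-1,0]],
    [[0.1,-0.1,0.1],[0,-1,0]],
    [[0,0,0.1],[0,-1,0]],
  ],
)

```text
clock: 9.3
tool_pos: [0.4999, -0.1624, 0.2689]
eef_rot: [0.628, 0.713, 0.232, 0.207]
contact_force: [-0.3, 0.5, -3.8]
opening: 0.263
finger_force: 40.0
```

```bash
python3 -c "
from h import *
todo(.148)"
```

```text
q [ 1.1055  0.6228 -1.0953  2.3242  2.006   0.3476 -1.5223] F [-0.3408  0.5098 -3.7797]
cm [-0.0184 -0.0975 -0.0568] deg [ 0.702  -3.7387 -0.9678]
lugframe TCP mm [  0.5862   0.9498 148.2496]
```

Request:
step_arm(
  increments=[
    [[0,-0.1,0],[0.1,-0.7,-0.2]],
    [[0,0,0],[0.1,-0.7,-0.2]],
    [[0,0,0],[0.1,-0.7,-0.2]],
    [[0,0,0],[0.2,-0.7,-0.2]],
    [[0,0,0],[0.2,-0.7,-0.2]],
    [[0,0,0],[0,-0.3,0]],
    [[0,0,0],[0,0,0]],
    [[0,0,0],[0,0,0]],
    [[0,0,0],[0,0,0]],
    [[0,0,0],[0,0,0]],
  ],
)

```text
clock: 10.3
tool_pos: [0.5, -0.1631, 0.2689]
eef_rot: [0.627, 0.7, 0.254, 0.229]
contact_force: [0.0, -0.2, -2.6]
opening: 0.266
finger_force: 40.0
```

Run:
```python
from h import *
todo(.148)
snap('wrist','w3');snap('top','t3')
a=cv2.imread('pics/w3.png')[100:320,200:540]; b=cv2.imread('pics/t3.png')[140:240,340:470]
cv2.imwrite('pics/c3.png',np.vstack([cv2.resize(a,(680,440),interpolation=2)]))
cv2.imwrite('pics/c3b.png',cv2.resize(b,(780,600),interpolation=2))
```

```text
q [ 1.1745  0.7048 -1.2307  2.3775  2.1384  0.486  -1.6437] F [ 0.0137 -0.2389 -2.5536]
cm [-0.032  -0.0286 -0.056 ] deg [ 0.0495  0.018  -0.0077]
lugframe TCP mm [  0.627    0.2495 148.2048]
```

View pics/c3.png

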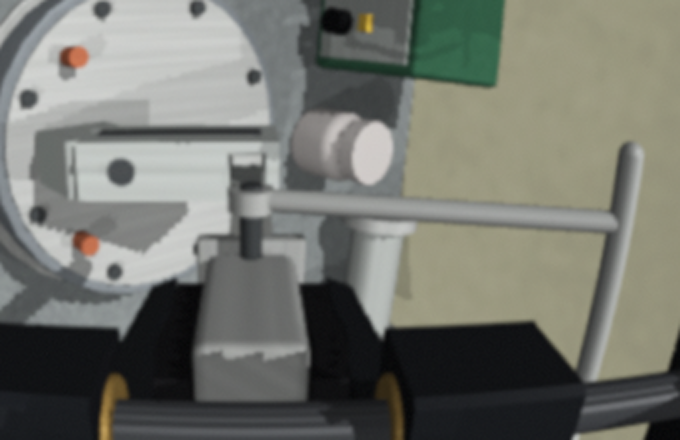

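The hole appears at crop (246,160), straight under the pin's hinge. I check where the model projects it, and the pin too.

Run:
```python
from h import *
z=np.load('pics/w3.npz');k,cx,cy=z['k']
def P(X):
    C=z['R']@X+z['t']; rr=np.hypot(C[0],C[1]); th=np.arctan2(rr,C[2]); u=np.array([cx,cy])+C[:2]/rr*th*FW
    return (u-[200,100])*2
for n,X in (('hole far edge L/R',None),):
    for a,b in ((-8.25,8.25),(8.25,8.25),(-8.25,-8.25),(8.25,-8.25)): print('hole',a,b,P(L0+(a*XL+b*YL)/1e3))
    for a,b in ((-85,15),(-85,-15),(16,15)): print('face',a,b,P(L0+(a*XL+b*YL)/1e3))
s=r.get_state(); M=Ro.from_quat(s['eef_rot']).as_matrix(); T=s['tool_pos']
for a,b in ((-12,12),(12,12),(-12,-12),(12,-12)): # head top, x along tool y, y along tool x
    print('headtop',a,b,P(T+(a*M[:,1]+b*M[:,0]-40*M[:,2])/1e3))
for a,b in ((-15,15),(15,15)): print('flange',a,b,P(T+(a*M[:,1]+b*M[:,0]+12*M[:,2])/1e3))
```

```text
hole -8.25 8.25 [233.2356 160.6115]
hole 8.25 8.25 [266.8172 160.6386]
hole -8.25 -8.25 [233.4575 192.7959]
hole 8.25 -8.25 [266.5511 192.8229]
face -85 15 [ 80.4277 148.3979]
face -85 -15 [ 84.6339 205.4456]
face 16 15 [282.7585 147.2745]
headtop -12 12 [190.5583 354.5101]
headtop 12 12 [309.3738 354.5507]
headtop -12 -12 [195.6584 445.1688]
headtop 12 -12 [304.3333 445.2106]
flange -15 15 [196.0104 246.8781]
flange 15 15 [304.2473 246.9055]
```

View pics/c3b.png

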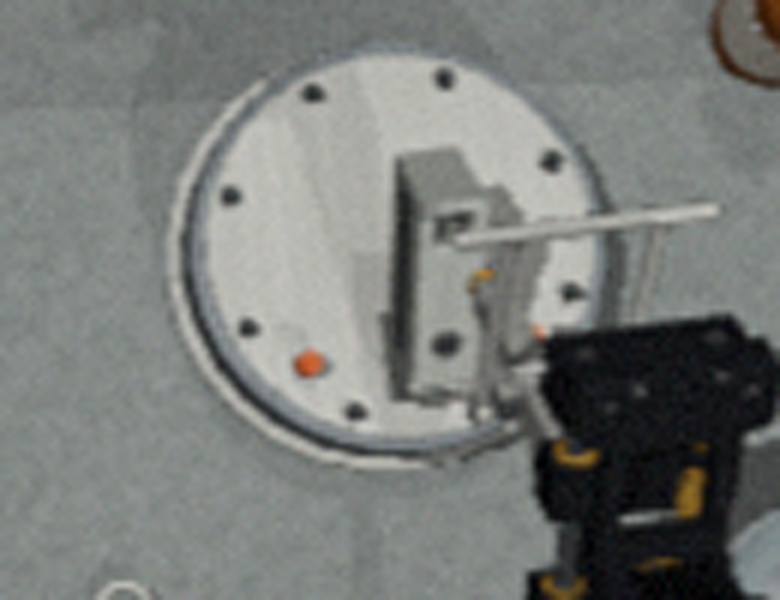

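The wrist view shows the hole at about -1 mm in the lug's x from my estimate, and it agrees across y once the camera's bias is removed. I start the insertion along the axis with a small correction.

Request:
step_arm(
  increments=[
    [[-0.1,-0.02,-0.08],[0,0,0]],
    [[0.38,0.04,-0.46],[0,0,0]],
    [[0.38,0.04,-0.46],[0,0,0]],
    [[0.38,0.04,-0.46],[0,0,0]],
    [[0.38,0.04,-0.46],[0,0,0]],
    [[0.38,0.04,-0.46],[0,0,0]],
    [[0.38,0.04,-0.46],[0,0,0]],
    [[0.38,0.04,-0.46],[0,0,0]],
    [[0.25,0.03,-0.3],[0,0,0]],
    [[0,0,0],[0,0,0]],
  ],
)

```text
clock: 11.4
tool_pos: [0.5282, -0.16, 0.2323]
eef_rot: [0.627, 0.7, 0.255, 0.228]
contact_force: [0.3, 0.2, -3.2]
opening: 0.268
finger_force: 40.0
```

```bash
cat >> h.py <<'E'
def fl():
    s=r.get_state(); f=s['contact_force']-np.array([0,0,-2.8]); print('F lug',f@XL,f@YL,f@ZL, 'mom',s['moment'],'op',s['opening'])
E
python3 -c "
from h import *
todo(.018);fl()"
```

```text
q [ 1.0902  0.8231 -1.2072  2.3585  2.1947  0.6035 -1.6672] F [ 0.2836  0.2389 -3.1638]
cm [ 5.4566  0.5654 -6.3559] deg [-0.0039 -0.0121 -0.0153]
lugframe TCP mm [ -1.1686   0.2727 101.9508]
F lug 0.0019001043852142326 0.20691496511520333 -0.4765135774051688 mom [-0.1538  1.0122  0.0026] op 0.2684372906846215
```

Request:
step_arm(
  increments=[
    [[0.13,0.01,-0.15],[0,0,0]],
    [[0.13,0.015,-0.15],[0,0,0]],
    [[0.13,0.015,-0.15],[0,0,0]],
    [[0.13,0.015,-0.15],[0,0,0]],
    [[0.13,0.01,-0.15],[0,0,0]],
    [[0.13,0.015,-0.15],[0,0,0]],
    [[0.13,0.015,-0.15],[0,0,0]],
    [[0.13,0.015,-0.15],[0,0,0]],
    [[0.13,0.015,-0.15],[0,0,0]],
    [[0,0,0],[0,0,0]],
  ],
)

```text
clock: 12.4
tool_pos: [0.5398, -0.1589, 0.2191]
eef_rot: [0.627, 0.699, 0.254, 0.229]
contact_force: [-0.6, 0.5, -3.1]
opening: 0.267
finger_force: 40.0
```

```bash
python3 -c "
from h import *
todo(.018);fl()"
```

```text
q [ 1.0613  0.8631 -1.195   2.3451  2.2136  0.6372 -1.6704] F [-0.552   0.4705 -3.1387]
cm [ 4.2949  0.4541 -5.0319] deg [ 0.0187  0.0029 -0.0053]
lugframe TCP mm [-0.7402  0.1238 84.3076]
F lug -0.5991828531428918 0.5273794468536672 0.060624047941407515 mom [-0.1478  1.0118 -0.0086] op 0.26741611816974464
```

Nose and taper are in without contact force, so I carry on down.

Request:
step_arm(
  increments=[
    [[0.26,0.03,-0.31],[0,0,0]],
    [[0.26,0.03,-0.31],[0,0,0]],
    [[0.26,0.03,-0.31],[0,0,0]],
    [[0.26,0.03,-0.31],[0,0,0]],
    [[0.26,0.03,-0.31],[0,0,0]],
    [[0.26,0.03,-0.31],[0,0,0]],
    [[0.26,0.03,-0.31],[0,0,0]],
    [[0.26,0.03,-0.31],[0,0,0]],
    [[0.26,0.03,-0.31],[0,0,0]],
    [[0,0,0],[0,0,0]],
  ],
)

```text
clock: 13.4
tool_pos: [0.5633, -0.1562, 0.1909]
eef_rot: [0.628, 0.699, 0.254, 0.228]
contact_force: [0.4, 0.5, -3.9]
opening: 0.27
finger_force: 40.0
```

```bash
python3 -c "
from h import *
todo(.018);fl()"
```

```text
q [ 1.0083  0.9428 -1.1687  2.3122  2.2518  0.6944 -1.6718] F [ 0.4174  0.5392 -3.9046]
cm [ 1.9489  0.187  -2.2143] deg [ 0.009  -0.0126  0.005 ]
lugframe TCP mm [-0.7636  0.2456 47.5469]
F lug -0.34758024878156846 0.4910192389756916 -1.1503248586941077 mom [-0.1749  0.9697 -0.054 ] op 0.2704156882008588
```

Request:
step_arm(
  increments=[
    [[0.25,0.02,-0.3],[0,0,0]],
    [[0.25,0.03,-0.3],[0,0,0]],
    [[0.25,0.03,-0.3],[0,0,0]],
    [[0.25,0.03,-0.3],[0,0,0]],
    [[0.25,0.03,-0.3],[0,0,0]],
    [[0.25,0.03,-0.3],[0,0,0]],
    [[0.13,0.01,-0.15],[0,0,0]],
    [[0.13,0.01,-0.15],[0,0,0]],
    [[0.06,0.01,-0.08],[0,0,0]],
    [[0,0,0],[0,0,0]],
  ],
)

```text
clock: 14.4
tool_pos: [0.5813, -0.1542, 0.1697]
eef_rot: [0.627, 0.7, 0.254, 0.229]
contact_force: [-0.3, -0.1, -3.2]
opening: 0.271
finger_force: 40.0
```

```bash
python3 -c "
from h import *
todo(.018);fl()"
```

```text
q [ 0.973   0.9994 -1.1485  2.2818  2.2799  0.7271 -1.6679] F [-0.3468 -0.103  -3.2184]
cm [ 0.1539 -0.0152 -0.0878] deg [ 0.0381  0.0142 -0.0159]
lugframe TCP mm [-0.595   0.317  19.6455]
F lug -0.5416049086403368 -0.06493680480878569 -0.09174280646517843 mom [-0.1372  1.0045 -0.0504] op 0.2708539183421548
```

Slow steps until it seats.

Request:
step_arm(
  increments=[
    [[0.06,0.01,-0.08],[0,0,0]],
    [[0.06,0.0,-0.08],[0,0,0]],
    [[0.06,0.01,-0.08],[0,0,0]],
    [[0.06,0,-0.08],[0,0,0]],
    [[0.06,0.01,-0.08],[0,0,0]],
    [[0,0,0],[0,0,0]],
    [[0,0,0],[0,0,0]],
    [[0,0,0],[0,0,0]],
    [[0,0,0],[0,0,0]],
    [[0,0,0],[0,0,0]],
  ],
)

```text
clock: 15.4
tool_pos: [0.5814, -0.1541, 0.1693]
eef_rot: [0.626, 0.701, 0.254, 0.231]
contact_force: [-37.2, -9.9, 41.6]
opening: 0.267
finger_force: 40.0
```

```bash
python3 -c "
from h import *
todo(.018);fl()"
```

```text
q [ 0.972   1.0024 -1.1506  2.2849  2.2849  0.736  -1.6675] F [-37.2115  -9.9069  41.5892]
cm [ 0.1412 -0.023  -0.0561] deg [ 0.3322  0.19   -0.1398]
lugframe TCP mm [-0.6959  0.381  19.3157]
F lug -0.6257232762663448 -5.830122241139644 58.470977015149415 mom [-0.8976  0.7602 -0.8951] op 0.2668894946525184
```

Request:
step_arm(
  increments=[
    [[-0.07,-0.01,0.08],[0,0,0]],
    [[-0.07,-0.01,0.08],[0,0,0]],
    [[-0.07,-0.01,0.08],[0,0,0]],
    [[0,0,0],[0,0,0]],
    [[0,0,0],[0,0,0]],
    [[0,0,0],[0,0,0]],
    [[0,0,0],[0,0,0]],
    [[0,0,0],[0,0,0]],
    [[0,0,0],[0,0,0]],
    [[0,0,0],[0,0,0]],
  ],
)

```text
clock: 16.4
tool_pos: [0.5813, -0.1542, 0.1695]
eef_rot: [0.627, 0.7, 0.254, 0.23]
contact_force: [-13.1, -2.4, 12.5]
opening: 0.269
finger_force: 40.0
```

Request:
step_arm(
  increments=[
    [[0,0,0],[0,0,0]],
    [[0,0,0],[0,0,0]],
    [[0,0,0],[0,0,0]],
    [[0,0,0],[0,0,0]],
    [[0,0,0],[0,0,0]],
    [[-0.3,-0.03,0.4],[0,0,0]],
    [[-0.6,-0.06,0.8],[0,0,0]],
    [[-1.2,-0.1,1.5],[0,0,0]],
    [[-1.2,-0.1,1.5],[0,0,0]],
    [[-1.2,-0.1,1.5],[0,0,0]],
  ],
  fingers=0.6,
)

```text
clock: 17.4
tool_pos: [0.5362, -0.1579, 0.2259]
eef_rot: [0.627, 0.7, 0.254, 0.229]
contact_force: [-0.2, -0.7, 0.4]
opening: 0.603
finger_force: 0.0
```

Request:
step_arm(
  increments=[
    [[-1,-0.1,1.5],[0,1,0]],
    [[-1,1,1.5],[0,2,0]],
    [[-0.5,2,1.5],[0,3,0]],
    [[0,2,1.5],[0,4,0]],
    [[0,2,1.5],[0,4,0]],
    [[0,2,1],[0,4,0]],
    [[0,2,0],[0,4,0]],
    [[0,2,0],[0,4,0]],
    [[0,2,0],[0,4,0]],
    [[0,2,0],[0,4,0]],
  ],
  fingers=0,
)

```text
clock: 18.4
tool_pos: [0.5067, -0.0269, 0.2814]
eef_rot: [0.67, 0.737, 0.079, 0.052]
contact_force: [0.5, 1.1, 0.4]
opening: 0.005
finger_force: 0.0
```

Run:
```python
from h import *
todo(.018)
M=Ro.from_quat(r.get_state()['eef_rot']).as_matrix();print(M)
snap('top','t4');snap('scene','s4')
W,p=cloud('t4')
q=W[120:240,340:470].reshape(-1,3); d=(q-L0); l=np.stack([d@XL,d@YL,d@ZL],1)*1000
m=(l[:,2]>20)&(abs(l[:,1])<60)&(abs(l[:,0])<20); print('head',m.sum(),np.percentile(l[m],[5,50,95],axis=0), l[m][:,2].max())
m=(l[:,0]>85)&(l[:,0]<110)&(abs(l[:,1])<60)&(l[:,2]>-30)&(l[:,2]<80); print('bar',m.sum(),l[m].mean(0),l[m].min(0),l[m].max(0))
m=(l[:,0]>30)&(l[:,0]<110)&(abs(l[:,1])<60)&(l[:,2]>-30)&(l[:,2]<80); print(np.polyfit(l[m][:,0],l[m][:,2],1))
a=cv2.imread('pics/t4.png')[120:230,340:470]; b=cv2.imread('pics/s4.png')[190:310,180:320]
cv2.imwrite('pics/c4.png',np.hstack([cv2.resize(a,(400,340),interpolation=2),cv2.resize(b,(397,340),interpolation=2)]))
```

```text
q [ 0.6724  0.5881 -1.0801  1.998   0.7708  0.7844 -0.7277] F [0.4808 1.1141 0.4479]
cm [  7.6082 -12.7433 -11.26  ] deg [  1.3106 -29.2918   0.1387]
lugframe TCP mm [ 24.9795 134.9047 144.0282]
[[-0.0976  0.9784  0.1823]
 [ 0.9948  0.0903  0.048 ]
 [ 0.0305  0.186  -0.9821]]
head 124 [[-6.3061 -8.4135 22.3484]
 [ 8.0888  2.7532 42.3212]
 [10.1787 13.3068 59.2537]] 62.161501476945496
bar 118 [93.6211  2.6503 33.7362] [ 85.8985 -45.2885  28.423 ] [97.7545 49.9379 37.3533]
[ 0.2113 13.9657]
```

View pics/c4.png

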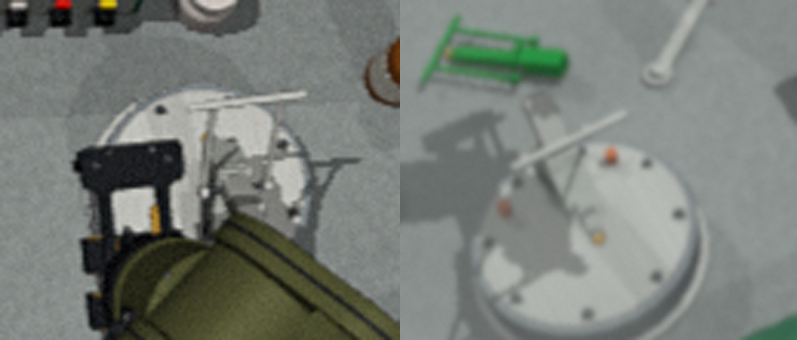

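The pin is home: the head top measures about 58–60 mm in the lug frame, and the brass nose shows below the lug at (597,238). The ring is still open at the free end, its bar at about (94, 2.5, 34) mm in the lug frame. Next, the orientation for pressing.

```bash
cat >> h.py <<'E'
RR=np.radians(38)
Rz=Ro.from_euler('z',PSI).as_matrix()
zt=Rz@np.array([0,-np.sin(RR),-np.cos(RR)]); yt=Rz[:,0]
MP=np.stack([np.cross(yt,zt),yt,zt],1)
def ringw(alpha,y):  # world pos on bar at pin angle alpha (deg), at y mm
    a=np.radians(alpha); return L0+.098*np.sin(a)*XL+(.010-.098*np.cos(a))*ZL+(y+2)/1000*YL
def rep():
    s=r.get_state(); M=Ro.from_quat(s['eef_rot']).as_matrix()
    print('q',s['q'],'T',s['tool_pos'],'F',s['contact_force'],'dRot',np.degrees(Ro.from_matrix(MP@M.T).as_rotvec()))
E
python3 -c "
from h import *
rep()
for a in (104,90,70,50,40,30,20,10,0,-6.4): print(a,ringw(a,36))"
```

```text
q [ 0.6699  0.5891 -1.0819  1.996   0.7728  0.7804 -0.7286] T [ 0.5091 -0.0241  0.2821] F [0.4475 0.2326 0.5365] dRot [-40.7076   6.4974  -3.1377]
104 [ 0.6418 -0.1112  0.2419]
90 [ 0.6591 -0.1093  0.2257]
70 [ 0.6761 -0.1075  0.1962]
50 [ 0.6819 -0.1068  0.1627]
40 [ 0.6805 -0.107   0.1456]
30 [ 0.6761 -0.1075  0.1291]
20 [ 0.6689 -0.1083  0.1137]
10 [ 0.6591 -0.1093  0.0997]
0 [ 0.6471 -0.1106  0.0876]
-6.4 [ 0.6384 -0.1116  0.081 ]
```

Request:
step_arm(
  increments=[
    [[1,0,1],[-4.1,0.65,-0.3]],
    [[1,0,1],[-4.1,0.65,-0.3]],
    [[1,0,1],[-4.1,0.65,-0.3]],
    [[1,0,1],[-4.1,0.65,-0.3]],
    [[1,0,0],[-4.1,0.65,-0.3]],
    [[1,0,0],[-4.1,0.65,-0.3]],
    [[1,0,0],[-4.1,0.65,-0.3]],
    [[1,-1,0],[-4.1,0.65,-0.3]],
    [[1,-1,0],[-4.1,0.65,-0.3]],
    [[1,-1,0],[-3.8,0.65,-0.3]],
  ],
)

```text
clock: 19.5
tool_pos: [0.6075, -0.0592, 0.321]
eef_rot: [0.631, 0.702, -0.22, 0.244]
contact_force: [0.6, -0.9, 0.2]
opening: 0.005
finger_force: 0.0
```

```bash
python3 -c "
from h import *
rep()"
```

```text
q [ 0.0822  0.7264 -0.7265  1.6049  1.0376  1.5053 -0.8598] T [ 0.6075 -0.0592  0.321 ] F [ 0.5838 -0.881   0.1798] dRot [ 0.4072 -0.0131  0.1252]
```

Request:
step_arm(
  increments=[
    [[0.9,-1.3,0],[0.4,0,0.1]],
    [[0.9,-1.3,-0.6],[0,0,0]],
    [[0.9,-1.3,-1],[0,0,0]],
    [[0.75,-1.3,-1],[0,0,0]],
    [[0,0,-1],[0,0,0]],
    [[0,0,-1],[0,0,0]],
    [[0,0,-1],[0,0,0]],
    [[0.3,0,-0.7],[0,0,0]],
    [[0.6,0,-0.7],[0,0,0]],
    [[0.6,0.1,-0.7],[0,0,0]],
  ],
)

```text
clock: 20.5
tool_pos: [0.6576, -0.1085, 0.2431]
eef_rot: [0.632, 0.704, -0.216, 0.241]
contact_force: [1.0, -1.1, -0.5]
opening: 0.007
finger_force: 0.0
```

```bash
python3 -c "
from h import *
rep()
snap('scene','s5');snap('top','t5')
a=cv2.imread('pics/t5.png')[120:230,340:470]; b=cv2.imread('pics/s5.png')[190:310,180:320]
cv2.imwrite('pics/c5.png',np.hstack([cv2.resize(a,(400,340),interpolation=2),cv2.resize(b,(397,340),interpolation=2)]))
"
```

```text
q [ 0.1383  0.8624 -0.6803  1.5549  1.1496  1.4086 -0.8442] T [ 0.6576 -0.1085  0.2431] F [ 1.0272 -1.0726 -0.4972] dRot [-0.1976 -0.0413  0.0219]
```

View pics/c5.png

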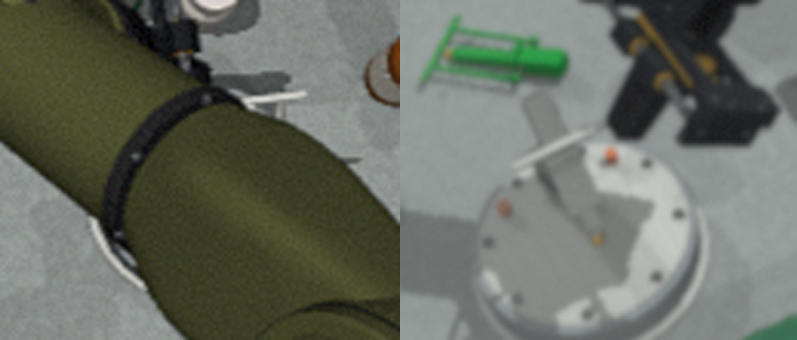

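The fingertips are over the +y tab (610,133). I press down along the ring's arc.

Request:
step_arm(
  increments=[
    [[0.5,0.05,-0.7],[0,0,0]],
    [[0.5,0.05,-0.7],[0,0,0]],
    [[0.4,0.05,-0.7],[0,0,0]],
    [[0.3,0.05,-0.7],[0,0,0]],
    [[0.25,0,-0.7],[0,0,0]],
    [[0.2,0,-0.7],[0,0,0]],
    [[0.1,0,-0.7],[0,0,0]],
    [[0.1,0,-0.7],[0,0,0]],
    [[0,0,-0.7],[0,0,0]],
    [[0,0,-0.7],[0,0,0]],
  ],
)

```text
clock: 21.6
tool_pos: [0.6804, -0.1068, 0.173]
eef_rot: [0.632, 0.704, -0.217, 0.241]
contact_force: [0.2, 0.3, -0.1]
opening: -0.001
finger_force: 0.0
```

```bash
cat >> h.py <<'E'
def bar(f):
    W,p=cloud(f); q=W.reshape(-1,3); d=q-L0; l=np.stack([d@XL,d@YL-.002,d@ZL],1)*1000
    rad=np.hypot(l[:,0],l[:,2]-10); a=np.degrees(np.arctan2(l[:,0],10-l[:,2]))
    dark=p.reshape(-1,3).astype(int).min(1)
    m=(abs(rad-98)<6)&(l[:,1]<0)&(l[:,1]>-52)&(a>-15)&(a<115); 
    h=np.histogram(a[m],bins=np.arange(-15,120,5)); print(f,[(int(b),int(n)) for n,b in zip(*h) if n>3])
E
python3 -c "
from h import *
rep()
bar('s5')
snap('scene','s6');bar('s6')"
```

```text
q [ 0.1154  0.9769 -0.6467  1.5214  1.2147  1.3634 -0.8998] T [ 0.6804 -0.1068  0.173 ] F [ 0.2239  0.2825 -0.1254] dRot [-0.1942 -0.0701  0.0481]
s5 [(100, 36), (105, 36)]
s6 [(100, 36), (105, 35)]
```

The bar is still at 104°, so the fingers passed beyond it. I go back up and come down centred on the bar.

Request:
step_arm(
  increments=[
    [[0,0,1.5],[0,0,0]],
    [[0,0,2],[0,0,0]],
    [[0,0,2],[0,0,0]],
    [[0,0,2],[0,0,0]],
    [[0,0,2],[0,0,0]],
    [[0,0,1],[0,0,0]],
    [[-1.5,-0.15,0],[0,0,0]],
    [[-1.5,-0.15,0],[0,0,0]],
    [[-0.9,-0.1,0],[0,0,0]],
    [[0,0,0],[0,0,0]],
  ],
)

```text
clock: 22.65
tool_pos: [0.6409, -0.111, 0.2795]
eef_rot: [0.632, 0.704, -0.217, 0.241]
contact_force: [0.1, -0.3, -0.4]
opening: 0.01
finger_force: 0.0
```

Request:
step_arm(
  increments=[
    [[0,0,-1],[0,0,0]],
    [[0,0,-1],[0,0,0]],
    [[0,0,-1],[0,0,0]],
    [[0.1,0,-0.7],[0,0,0]],
    [[0.4,0.05,-0.5],[0,0,0]],
    [[0.4,0.05,-0.5],[0,0,0]],
    [[0.4,0.05,-0.5],[0,0,0]],
    [[0.4,0.05,-0.5],[0,0,0]],
    [[0.3,0,-0.5],[0,0,0]],
    [[0.3,0,-0.5],[0,0,0]],
  ],
)

```text
clock: 23.65
tool_pos: [0.6643, -0.1091, 0.2108]
eef_rot: [0.632, 0.704, -0.217, 0.24]
contact_force: [0.0, 0.6, 0.9]
opening: 0.004
finger_force: 0.2
```

```bash
python3 -c "
from h import *
rep()
snap('scene','s7');bar('s7')"
```

```text
q [ 0.1302  0.9108 -0.6646  1.5547  1.1794  1.3833 -0.8781] T [ 0.6643 -0.1091  0.2108] F [0.0221 0.5974 0.9151] dRot [-0.1781 -0.1301  0.0738]
s7 [(75, 64)]
```

Request:
step_arm(
  increments=[
    [[0.4,0.05,-0.65],[0,0,0]],
    [[0.3,0.05,-0.65],[0,0,0]],
    [[0.2,0,-0.65],[0,0,0]],
    [[0.1,0,-0.65],[0,0,0]],
    [[0.1,0,-0.65],[0,0,0]],
    [[0.1,0,-0.65],[0,0,0]],
    [[0,0,-0.65],[0,0,0]],
    [[0,0,-0.65],[0,0,0]],
    [[0,0,-0.65],[0,0,0]],
    [[0,0,-0.65],[0,0,0]],
  ],
)

```text
clock: 24.7
tool_pos: [0.6763, -0.1078, 0.146]
eef_rot: [0.632, 0.704, -0.217, 0.241]
contact_force: [0.1, -0.3, 1.0]
opening: 0.006
finger_force: 0.2
```

```bash
python3 -c "
from h import *
rep()
snap('scene','s8');bar('s8')"
```

```text
q [ 0.1126  1.0087 -0.6352  1.5455  1.2415  1.3363 -0.9453] T [ 0.6763 -0.1078  0.146 ] F [ 0.1476 -0.2629  1.0392] dRot [-0.1929 -0.0787  0.0493]
s8 [(35, 45)]
```

Request:
step_arm(
  increments=[
    [[0,0,-0.5],[0,0,0]],
    [[0,0,-0.5],[0,0,0]],
    [[-0.1,0,-0.5],[0,0,0]],
    [[-0.1,0,-0.5],[0,0,0]],
    [[-0.1,0,-0.5],[0,0,0]],
    [[0,0,0],[0,0,0]],
    [[0,0,0.6],[0,0,0]],
    [[1,0.1,0.4],[0,0,0]],
    [[1,0.1,0],[0,0,0]],
    [[0.4,0.05,0],[0,0,0]],
  ],
)

```text
clock: 25.75
tool_pos: [0.6986, -0.1049, 0.1325]
eef_rot: [0.632, 0.704, -0.216, 0.241]
contact_force: [-0.0, -0.1, -0.1]
opening: 0.006
finger_force: 0.0
```

```bash
python3 -c "
from h import *
rep()
snap('scene','s9');bar('s9')"
```

```text
q [ 0.0997  1.0485 -0.6264  1.4735  1.2493  1.3425 -0.9138] T [ 0.6986 -0.1049  0.1325] F [-0.0119 -0.0706 -0.0916] dRot [-0.2384  0.0637  0.0596]
s9 [(15, 16), (20, 22)]
```

Request:
step_arm(
  increments=[
    [[0,0,-1],[0,0,0]],
    [[0,0,-1],[0,0,0]],
    [[0,0,-0.9],[0,0,0]],
    [[-0.4,-0.04,-0.1],[0,0,0]],
    [[-0.4,-0.04,-0.2],[0,0,0]],
    [[-0.4,-0.04,-0.2],[0,0,0]],
    [[-0.4,-0.04,-0.2],[0,0,0]],
    [[-0.3,-0.03,-0.2],[0,0,0]],
    [[0,0,0],[0,0,0]],
    [[0,0,0],[0,0,0]],
  ],
)

```text
clock: 26.8
tool_pos: [0.6788, -0.1067, 0.0936]
eef_rot: [0.632, 0.704, -0.216, 0.241]
contact_force: [2.3, 1.5, -1.5]
opening: 0.007
finger_force: 1.1
```

```bash
python3 -c "
from h import *
rep()
snap('scene','s10');bar('s10')"
```

```text
q [ 0.1003  1.084  -0.612   1.5468  1.2924  1.2975 -1.0077] T [ 0.6788 -0.1067  0.0936] F [ 2.3225  1.5221 -1.5424] dRot [-0.2378 -0.0283  0.0227]
s10 [(15, 37)]
```

Request:
step_arm(
  increments=[
    [[-0.25,-0.03,-0.25],[0,0,0]],
    [[-0.25,-0.03,-0.25],[0,0,0]],
    [[-0.25,-0.03,-0.25],[0,0,0]],
    [[-0.25,-0.03,-0.25],[0,0,0]],
    [[-0.25,-0.03,-0.25],[0,0,0]],
    [[-0.25,-0.03,-0.25],[0,0,0]],
    [[-0.25,-0.03,-0.2],[0,0,0]],
    [[0,0,0],[0,0,0]],
    [[0,0,0],[0,0,0]],
    [[0,0,0],[0,0,0]],
  ],
)

```text
clock: 27.85
tool_pos: [0.661, -0.1095, 0.0766]
eef_rot: [0.632, 0.704, -0.217, 0.241]
contact_force: [2.4, 0.1, -1.6]
opening: 0.007
finger_force: 1.0
```

```bash
python3 -c "
from h import *
rep()
snap('scene','s11');bar('s11')"
```

```text
q [ 0.1035  1.0944 -0.6046  1.6062  1.3185  1.273  -1.0722] T [ 0.661  -0.1095  0.0766] F [ 2.384   0.1479 -1.6321] dRot [-0.1814 -0.0626  0.0657]
s11 [(0, 9), (5, 26)]
```

Request:
step_arm(
  increments=[
    [[-0.2,-0.02,-0.1],[0,0,0]],
    [[-0.2,-0.02,-0.1],[0,0,0]],
    [[-0.2,-0.02,-0.1],[0,0,0]],
    [[-0.2,-0.02,-0.1],[0,0,0]],
    [[-0.2,-0.02,-0.1],[0,0,0]],
    [[0,0,0],[0,0,0]],
    [[0,0,0],[0,0,0]],
    [[0,0,0],[0,0,0]],
    [[0,0,0],[0,0,0]],
    [[0,0,0],[0,0,0]],
  ],
)

```text
clock: 28.9
tool_pos: [0.6509, -0.1103, 0.0716]
eef_rot: [0.632, 0.704, -0.217, 0.241]
contact_force: [0.9, 0.1, -0.2]
opening: 0.003
finger_force: 0.0
```

```bash
python3 -c "
from h import *
rep()
snap('scene','s12');bar('s12')"
```

```text
q [ 0.1053  1.0944 -0.603   1.6393  1.3293  1.2626 -1.1039] T [ 0.6509 -0.1103  0.0716] F [ 0.8982  0.0583 -0.1842] dRot [-0.1944 -0.0712  0.0539]
s12 [(-5, 26)]
```

The contact force dropped, so it snapped. A small extra press toward the stop, then I back away.

Request:
step_arm(
  increments=[
    [[-0.15,-0.02,-0.05],[0,0,0]],
    [[-0.15,-0.02,0],[0,0,0]],
    [[-0.1,0,0],[0,0,0]],
    [[0,0,0],[0,0,0]],
    [[0,0,0],[0,0,0]],
    [[0,0,0],[0,0,0]],
    [[0,0,0],[0,0,0]],
    [[0,0,0],[0,0,0]],
    [[0,0,0],[0,0,0]],
    [[0,0,0],[0,0,0]],
  ],
)

```text
clock: 29.95
tool_pos: [0.6469, -0.1106, 0.071]
eef_rot: [0.632, 0.704, -0.217, 0.241]
contact_force: [3.9, 0.7, -1.8]
opening: 0.006
finger_force: 1.4
```

Request:
step_arm(
  increments=[
    [[1,0.1,0],[0,0,0]],
    [[1.5,0.1,0],[0,0,0]],
    [[1,0.5,0.5],[0,0,0]],
    [[0,1.5,1.5],[0,0,0]],
    [[0,2,2.5],[0,0,0]],
    [[0,3,3],[0,0,0]],
    [[0,3,3],[0,0,0]],
    [[0,3,3],[0,0,0]],
    [[0,3,3],[0,0,0]],
    [[0,3,3],[0,0,0]],
  ],
)

```text
clock: 30.95
tool_pos: [0.6801, 0.0831, 0.2683]
eef_rot: [0.631, 0.704, -0.217, 0.24]
contact_force: [0.2, 0.6, -0.0]
opening: 0.005
finger_force: 0.0
```

Request:
step_arm(
  increments=[
    [[-2,4,2],[0,0,0]],
    [[-3,4,2],[0,0,0]],
    [[-3,4,0],[0,0,0]],
    [[-3,4,0],[0,0,0]],
    [[-3,4,0],[0,0,0]],
    [[-3,4,0],[0,0,0]],
    [[0,0,0],[0,0,0]],
    [[0,0,0],[0,0,0]],
    [[0,0,0],[0,0,0]],
    [[0,0,0],[0,0,0]],
  ],
)

```text
clock: 31.95
tool_pos: [0.5149, 0.3166, 0.305]
eef_rot: [0.633, 0.703, -0.217, 0.241]
contact_force: [0.6, -0.9, 0.8]
opening: 0.002
finger_force: 0.0
```

```bash
python3 -c "
from h import *
rep()
snap('scene','s13');bar('s13');snap('top','t13')
W,p=cloud('t13');q=W[120:240,340:470].reshape(-1,3); d=(q-L0); l=np.stack([d@XL,d@YL,d@ZL],1)*1000
m=(l[:,2]>20)&(abs(l[:,1])<20)&(abs(l[:,0])<20); print(m.sum(), np.percentile(l[m],[5,50,95],axis=0) if m.sum() else '')
a=cv2.imread('pics/t13.png')[60:270,220:500]; b=cv2.imread('pics/s13.png')[220:320,190:310]
cv2.imwrite('pics/c6.png',np.hstack([cv2.resize(a,(400,300),interpolation=2),cv2.resize(b,(360,300),interpolation=2)]))
"
```

```text
q [-0.5491  0.9036 -0.7446  1.2393  0.8382  1.8382 -1.2063] T [0.5149 0.3166 0.305 ] F [ 0.6128 -0.8797  0.805 ] dRot [-0.1107 -0.0273  0.2089]
s13 [(-10, 8), (-5, 20)]
158 [[-11.2742  -8.4443  24.1734]
 [  6.6      2.817   53.3904]
 [ 11.2707  12.5829  59.8125]]
```

View pics/c6.png

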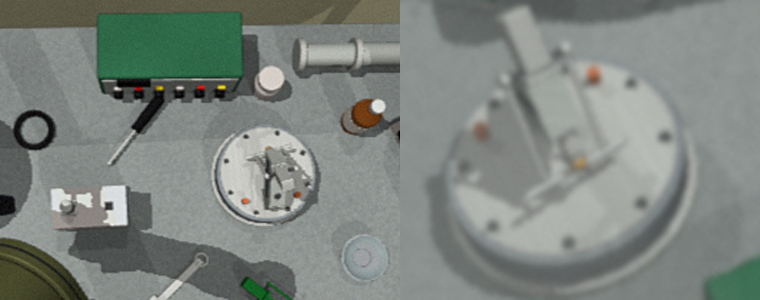

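The ring bar is past the nose at (570,180) and shut, and the plain pin is still in the stand. One last check that the pin is seated, against the lug face in the same frame.

```bash
python3 -c "
from h import *
def L(f):
    W,p=cloud(f);q=W[120:240,340:470].reshape(-1,3); d=(q-L0); return np.stack([d@XL,d@YL-.001,d@ZL],1)*1000
l=L('t0');m=(abs(l[:,1])<12)&(l[:,0]<-15)&(l[:,0]>-75)&(abs(l[:,2])<8);print('face',np.median(l[m][:,2]))
l=L('t13');m=(abs(l[:,1])<12)&(l[:,0]<-20)&(l[:,0]>-75)&(abs(l[:,2])<8);print('face13',m.sum(),np.median(l[m][:,2]))
m=(abs(l[:,1])<9)&(abs(l[:,0])<9)&(l[:,2]>50);print('top',m.sum(),np.median(l[m][:,2]),l[m][:,2].std())
l=L('t13');m=(abs(l[:,1])<14)&(abs(l[:,0])<15)&(l[:,2]<14)&(l[:,2]>2);print('flange',m.sum(),np.median(l[m][:,2]))
"
```

```text
face 0.95132229908926
face13 102 1.1800240524294994
top 44 58.94559386081987 1.5837346593027364
flange 46 7.496520535502398
```

The head top sits 58 mm above the lug face and the flange top about 6.4 mm, so the pin is home.

```bash
python3 -c "
from plant import r
print(r.finish_job())"
```

```text
the job is handed in; nothing more can be done
None
```

The pin is fully home in the lug, the ring is flipped over the free end and snapped shut past the nose, the plain pin is still in its hole, and the job was handed in at about 32 s of the 62 s limit.

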